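# Hold a flap's hinge leaf in line for its pin

### The job

A drop flap is being hung on its jamb block and I need both hands for the pin: take the flap with the single middle knuckle out of the rack, set that knuckle between the two knuckles of the jamb block, and press the sprung plunger beneath it down to its stop so that the three knuckle holes line up, with the panel upright. Finish while still gripping the flap and holding it pressed down in line; do not let go. Leave the other flap, the hinge pin and everything else where they are.

Things in the scene. Friction and masses are not known exactly. Their poses are not given: they have to be found in the camera images.
- flap_one: Flap to hold (mm): wooden panel 14 thick (x), 80 wide (y), 70 tall (z), about 0.15 kg, same front and back; steel leaf under it with ONE middle knuckle, a tube 18 over, 28 long along y, hole 10. Origin: centre of that hole; the panel spans 14 to 84 above it. Starts upright in either rack slot, origin 18 above the worktop; grip the top 40, across the thickness.
- flap_hole (a point): Centre of the knuckle hole of flap_one (its origin; the hole runs along y).
- flap_two: The flap that does not fit: the same panel, but with TWO knuckles, each 20 mm long, centred 22 mm either side of the middle. Origin and axes as for flap_one. It stands in the rack's other slot and stays there.
- rack: Wooden rack, fixed; base 64 (x) x 212 (y) x 8 mm, origin under its centre. Two slots side by side at y = -52 and +52 mm, each with grooved posts at both side edges of the panel, up to 62 mm above the worktop; flaps come out straight up.
- jamb_block: Wooden jamb block, fixed, 70 (x) x 100 (y) x 36 mm, origin under its centre. Two steel knuckles on it (18 over, hole 10 along y, each 24 long) stand 29 mm either side of the middle; the gap between them is 34 mm, 6 mm more than the knuckle of flap_one. The flap's panel clears them by 5 mm when the holes are in line.
- jamb_hole (a point): Point on the axis of the block's knuckle holes, midway in the gap, 58 mm above the worktop; axes as the block's (holes along y). With the holes in line, flap_hole is here.
- plunger (a joint): Sprung plunger standing in the gap, in m: 0 up, 0.012 down at its stop. Its V-shaped head (20 mm wide in x, 22 in y) cradles and centres the flap's knuckle. Plunger up: the knuckle in the V sits 12 mm too high; at its stop: the holes are in line. It pushes back with 4 N at first, 9 N at the stop, and springs up when let go.
- spice_jar: spice jar with a red cap, 45x45x106, standing (mm); a bystander, origin at the centre of its underside
- salt_shaker: salt shaker, 44x44x90, standing (mm); a bystander, origin at the centre of its underside
- tape_roll: roll of tape, 104x102x25, lying flat (mm); a bystander, origin at the centre of its underside
- honey_jar: honey jar with a green lid, 64x68x84, standing (mm); a bystander, origin at the centre of its underside
- teaspoon: teaspoon, 130x27x11, lying along its x axis (mm); a bystander, origin at the centre of its underside
- hinge_pin: bare steel hinge pin, 6 thick and 106 long along its y axis, with a 14 bent end, lying flat on the worktop; not to be used now (mm); a bystander, origin at the centre of its underside
Not all that is in view belongs to the job. What is shaped like the jamb_block but pink or purple is not meant.

How it is judged:
By the outcome, as a careful person would: the job done as asked, in the order asked, and still so for the second after the job is handed in, while the arm keeps its last pose, push and grip.
It also fails if it takes over 42 s, if anything falls off the work surface, if the arm or the gripper's body presses on something with over 40 N, if the wrist force passes 120 N, or if a joint passes its speed limit or range.

### The arm

A 6-joint arm with a two-finger parallel gripper is mounted at the origin on a cart in front of the work surface, level with it; the furniture and walls round the work are solid. World frame = base frame: x ahead of the robot, y to its left, z up, the work surface at z = 0. Lengths are in m, angles in degrees, forces in N, time in s.
With the tool pointing down it reaches from about 0.325 to 0.775 m from the base axis. Payload 5.5 kg.
Tool frame: the origin (TCP) lies at the centre of the arm's flange, where the gripper is bolted on; the fingertips stand 182 mm ahead of it and the grasp point (between the pads) lies 163 mm ahead of it; z points along the fingers, y is the line along which they close (so a half turn about z gives the same grasp; the last joint's range is limited). The gripper opens to 88 mm and grips with 3 to 60 N. Pads are 20 mm wide; open, the fingers measure 115 mm over their backs; the gripper's body (75 mm by 178 mm) begins 61 mm behind the grasp point.
Start: joints at [-3.249, 5.22, 70.514, -0, 104.267, -3.249], TCP at [0.6, -0, 0.405] pointing down, gripper open.
Joint ranges: [-164.24, 164.24], [-49.07, 125.15], [9.68, 141.18], [-86.29, 266.29], [3.28, 154.24], [-151.56, 151.56]. Speed limits (degrees/s): [147.25, 147.25, 172.46, 180, 180, 180].

### API

Orientations are given as [roll, pitch, yaw] about the fixed x, y, z axes, in that order (R = Rz(yaw) Ry(pitch) Rx(roll)).
In Python, from station import r gives the robot as it stands. The module is installed in compiled form; this text tells all that it offers. Calls block until the motion is done:
- r.reach(position, orientation): joint-space move of the TCP to a pose.
- r.servo_line(position, rotation=None, speed=0.15): straight line of the TCP; rotation=None keeps the orientation; speed is the mean speed in m/s.
- r.move_joints(angles): joint-space move.
- r.let_go() and r.grab(squeeze=None): open the fingers fully, or close them until they stop; squeeze is the grip in N (None keeps the last).
- r.wait(seconds).
- r.inverse_kinematics(position, orientation): joint angles nearest the present ones, or None.
- r.sense(): the state.
- r.snapshot(name): name is "scene" or "side" or "wrist"; returns a dict with "frame" (420x560x3 uint8, red, green, blue), "fx", "fy", "cx", "cy" (pixels), "R" (3x3) and "t" (3): a world point X has camera coordinates R X + t. Camera axes: x right, y down, z forward; pixel columns grow to the right and rows downward; lengths in m; the calibration is good to about 2 mm. A picture is of the moment at which its call begins. There is no depth.
A pose or a line that the arm cannot do raises r.IKError and nothing moves.
- r.hand_in(): hands the job in; it is judged then, once.
The state is a dict: "clock": time; "joints": joint angles; "joint_vel": joint speeds; "joint_torque": joint torques, N m; "tcp_pos": TCP position; "orientation": TCP orientation; "contact_force": force on the tool from outside, world axes, zero at the start; "torque": the same for the moment, N m; "opening": finger opening in m; "gripper_force": force on a finger pad.
Only numpy, scipy, OpenCV 4.12 (cv2) and the standard library are available. Lean on these libraries where they do the work, as an engineer would, in place of code of your own. Each camera call takes 0.05 s, during which the arm holds its last target. There are 200 camera calls.

## Working session

There is one attempt and no reset: what is moved stays moved. The work goes in short steps, each a Python script; the robot and the scene stay as the last script left them, time stands still between calls to the robot, and variables do not carry over. Pictures are saved under pics/ and viewed, at most 10 in all, crops included, and the job is handed in when it is done.

```bash
mkdir -p pics; cat > h.py <<'E'
from station import r
import numpy as np, cv2, pickle
def snap(n,f):
    s=r.snapshot(n); pickle.dump(s,open(f'pics/{f}.pkl','wb')); cv2.imwrite(f'pics/{f}.png',s['frame'][:,:,::-1]); return s
def load(f): return pickle.load(open(f'pics/{f}.pkl','rb'))
def proj(s,X):
    c=np.atleast_2d(X)@np.array(s['R']).T+np.array(s['t']); return np.c_[s['fx']*c[:,0]/c[:,2]+s['cx'],s['fy']*c[:,1]/c[:,2]+s['cy']]
def ray(s,u,v,z):
    R=np.array(s['R']);d=R.T@np.array([(u-s['cx'])/s['fx'],(v-s['cy'])/s['fy'],1]);o=-R.T@np.array(s['t']); return o+d*(z-o[2])/d[2]
E
python3 - <<'E'
from h import *
for n in("scene","side","wrist"):
    s=snap(n,n+'0'); print(n,-np.array(s['R']).T@np.array(s['t']),s['fx'])
a=[cv2.imread(f'pics/{n}0.png') for n in("scene","side")]
print(r.sense()['clock'])
E
```

```text
scene [-0.27329495 -0.58144697  1.03119171] 481.5068721081992
side [-0.34420232 -0.55949385  1.01965493] 417.77889377760795
wrist [0.59960028 0.06729384 0.38479765] 337.20387429153226
0.15
```

View pics/scene0.png

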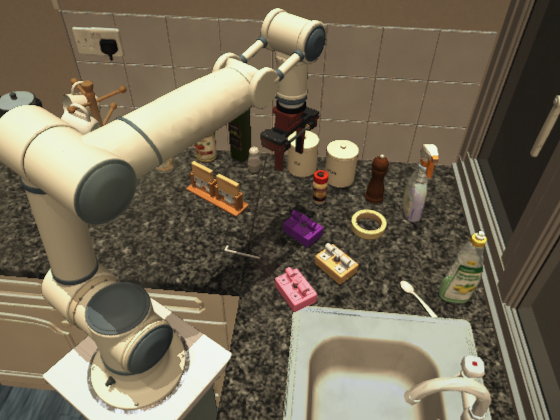

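View pics/side0.png

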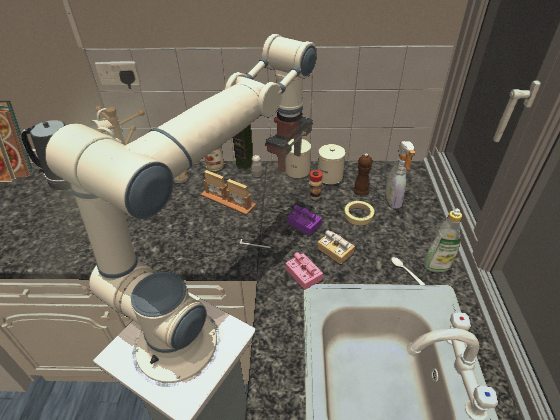

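View pics/wrist0.png

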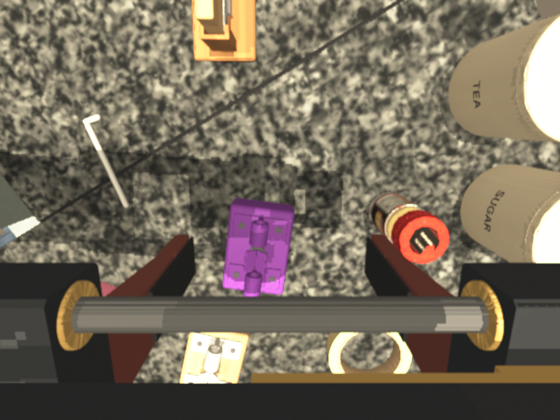

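The scene shows three jamb-like blocks: purple (303,228), pink (296,288) and wooden yellow (337,262). The wooden one is the target. The rack holds two flaps, at (203,178) and (229,188), and the pin lies at (240,252). I still need to see which flap has the single middle knuckle.

```bash
python3 - <<'E'
from h import *
s=load('scene0');q=load('side0')
for n,a,b,z in(('jamb',(337,262),(336,246),.05),('rackmid',(217,195),(228,199),.02),('flapA',(203,165),(215,172),.1),('flapB',(229,177),(239,182),.1)):
    print(n,ray(s,*a,z),ray(q,*b,z))
a=cv2.resize(cv2.imread('pics/scene0.png')[150:222,175:260],None,fx=4.7,fy=4.7,interpolation=3)
b=cv2.resize(cv2.imread('pics/side0.png')[158:220,190:265],None,fx=5.3,fy=5.3,interpolation=3)
h=min(len(a),len(b));cv2.imwrite('pics/c1.png',np.hstack([a[:h],b[:h]])[:, :800])
E
```

```text
jamb [ 0.49823822 -0.23250013  0.05      ] [ 0.49203872 -0.23228683  0.05      ]
rackmid [0.53551556 0.22273489 0.02      ] [0.52725447 0.21752024 0.02      ]
flapA [0.5513631  0.28553366 0.1       ] [0.55363658 0.28578476 0.1       ]
flapB [0.55451928 0.18343838 0.1       ] [0.55039756 0.17650758 0.1       ]
```

View pics/c1.png

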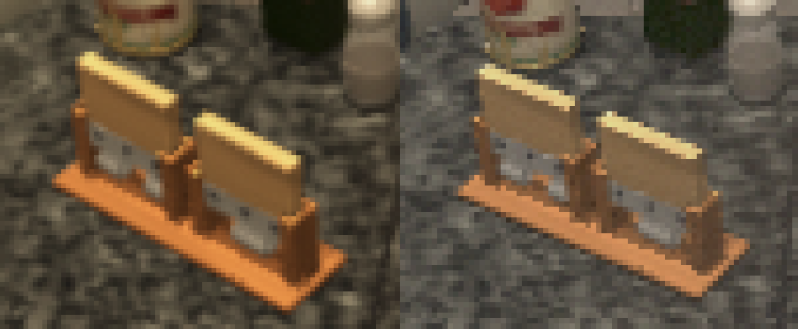

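In both crops the left flap (scene 203,178) shows two outer knuckles with the orange base visible between them. The right flap (229,188) shows a single middle knuckle, so it is my choice. I'll check it and measure from close by.

```bash
python3 - <<'E'
from h import *
from scipy.spatial.transform import Rotation as Ro
st=r.sense();o=st['orientation'];print(o)
r.reach([.49,-.30,.33],o); snap('wrist','jamb1')
r.reach([.545,.15,.38],o); snap('wrist','rack1')
# tilted view: camera offset toward +x side, tool looking ahead and down
Rt=Ro.from_euler('xyz',o,degrees=True)
done=False
for x in(.33,.36,.40,.3):
  for z in(.34,.38,.3):
    for tilt in(45,35,25):
      for f in (-90,90):
        Rn=Ro.from_euler('y',-tilt,degrees=True)*Ro.from_euler('z',f,degrees=True)*Rt
        e=Rn.as_euler('xyz',degrees=True); 
        c=Rn.apply([0,.067,0]) 
        if r.inverse_kinematics([x,.2,z],e) is not None: print(x,z,tilt,f,Rn.apply([0,0,1]).round(2),c.round(3))
print(r.sense()['clock'])
a=[cv2.imread(f'pics/{n}1.png')[:300] for n in('jamb','rack')]
cv2.imwrite('pics/c2.png',cv2.resize(np.vstack(a),None,fx=1,fy=1))
E
```

```text
[-1.79919060e+02 -5.39594134e-03  9.00011962e+01]
0.33 0.34 45 -90 [ 0.71  0.   -0.71] [ 0.    -0.067 -0.   ]
0.33 0.34 45 90 [ 0.71 -0.   -0.71] [ 0.     0.067 -0.   ]
0.33 0.34 35 -90 [ 0.57  0.   -0.82] [ 0.    -0.067 -0.   ]
0.33 0.34 35 90 [ 0.57 -0.   -0.82] [ 0.     0.067 -0.   ]
0.33 0.34 25 -90 [ 0.42  0.   -0.91] [ 0.    -0.067 -0.   ]
0.33 0.34 25 90 [ 0.42 -0.   -0.91] [ 0.     0.067 -0.   ]
0.33 0.38 45 -90 [ 0.71  0.   -0.71] [ 0.    -0.067 -0.   ]
0.33 0.38 45 90 [ 0.71 -0.   -0.71] [ 0.     0.067 -0.   ]
0.33 0.38 35 -90 [ 0.57  0.   -0.82] [ 0.    -0.067 -0.   ]
0.33 0.38 35 90 [ 0.57 -0.   -0.82] [ 0.     0.067 -0.   ]
0.33 0.38 25 -90 [ 0.42  0.   -0.91] [ 0.    -0.067 -0.   ]
0.33 0.38 25 90 [ 0.42 -0.   -0.91] [ 0.     0.067 -0.   ]
0.33 0.3 45 -90 [ 0.71  0.   -0.71] [ 0.    -0.067 -0.   ]
0.33 0.3 45 90 [ 0.71 -0.   -0.71] [ 0.     0.067 -0.   ]
0.33 0.3 35 -90 [ 0.57  0.   -0.82] [ 0.    -0.067 -0.   ]
0.33 0.3 35 90 [ 0.57 -0.   -0.82] [ 0.     0.067 -0.   ]
0.33 0.3 25 -90 [ 0.42  0.   -0.91] [ 0.    -0.067 -0.   ]
0.33 0.3 25 90 [ 0.42 -0.   -0.91] [ 0.    
[... 2016 characters left out ...]
0.3 25 -90 [ 0.42  0.   -0.91] [ 0.    -0.067 -0.   ]
0.4 0.3 25 90 [ 0.42 -0.   -0.91] [ 0.     0.067 -0.   ]
0.3 0.34 35 -90 [ 0.57  0.   -0.82] [ 0.    -0.067 -0.   ]
0.3 0.34 35 90 [ 0.57 -0.   -0.82] [ 0.     0.067 -0.   ]
0.3 0.34 25 -90 [ 0.42  0.   -0.91] [ 0.    -0.067 -0.   ]
0.3 0.34 25 90 [ 0.42 -0.   -0.91] [ 0.     0.067 -0.   ]
0.3 0.38 35 -90 [ 0.57  0.   -0.82] [ 0.    -0.067 -0.   ]
0.3 0.38 35 90 [ 0.57 -0.   -0.82] [ 0.     0.067 -0.   ]
0.3 0.38 25 -90 [ 0.42  0.   -0.91] [ 0.    -0.067 -0.   ]
0.3 0.38 25 90 [ 0.42 -0.   -0.91] [ 0.     0.067 -0.   ]
0.3 0.3 25 -90 [ 0.42  0.   -0.91] [ 0.    -0.067 -0.   ]
0.3 0.3 25 90 [ 0.42 -0.   -0.91] [ 0.     0.067 -0.   ]
3.1583
```

View pics/c2.png

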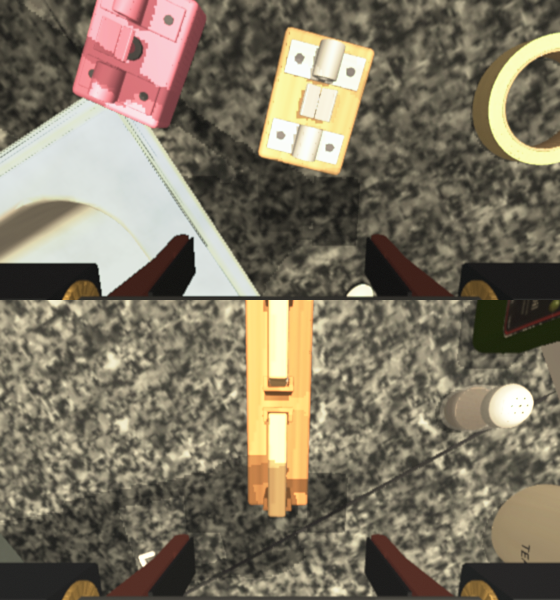

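The jamb crop shows the wooden block (289,27)–(344,174) with two tubes and the plunger V between them at (320,102). The pink block is at the left and the sink edge below it. The rack crop shows the near flap, whose panel top is at about (277,112), and the far flap at (278,40). Next is a tilted look to confirm the knuckles and zooms for measuring.

```bash
python3 - <<'E'
from h import *
from scipy.spatial.transform import Rotation as Ro
o=[180,0,90]
Rn=Ro.from_euler('y',-35,degrees=True)*Ro.from_euler('xyz',[180,0,0],degrees=True)
print(Rn.apply([[1,0,0],[0,0,1]]).round(2))
r.reach([.34,.2,.29],Rn.as_euler('xyz',degrees=True)); s=snap('wrist','tilt1'); print(r.sense()['clock'])
C=[(load('jamb1')['frame'][15:185,250:385],3),(load('rack1')['frame'][0:225,235:325],2.26),]
I=[cv2.resize(np.ascontiguousarray(c[:,:,::-1]),None,fx=f,fy=f,interpolation=3)[:505] for c,f in C]
I=np.hstack([np.pad(i,((0,510-len(i)),(0,0),(0,0))) for i in I]);cv2.imwrite('pics/c3.png',I);print(I.shape)
E
```

```text
[[ 0.82  0.    0.57]
 [ 0.57 -0.   -0.82]]
4.925
(510, 608, 3)
```

View pics/c3.png

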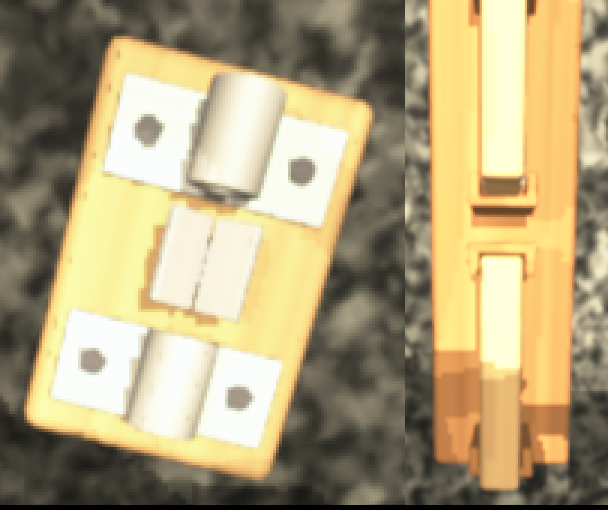

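View pics/tilt1.png

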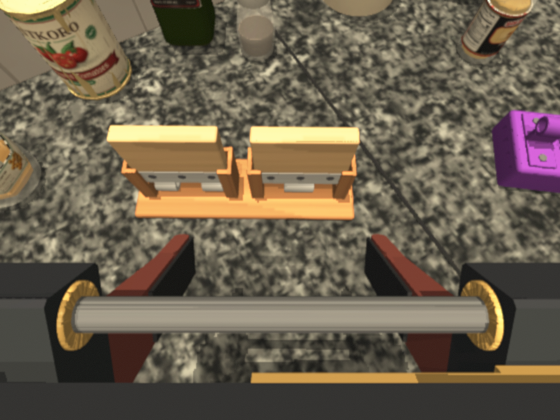

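The tilted view confirms the choice: the right flap shows one middle knuckle at (298,187), and the left shows two, at (165,186) and (214,184). The zoom gives me clean block corners and the panel edges.

```bash
python3 - <<'E'
from h import *
np.set_printoptions(precision=4,suppress=True)
j=load('jamb1');k=load('rack1');t=load('tilt1')
z=lambda a,b:(250+a/3,15+b/3)
P=[ray(j,*z(*p),.036)[:2] for p in((110,38),(372,103),(265,478),(27,425))]
P=np.array(P);print(P,np.linalg.norm(P-np.roll(P,-1,0),axis=1),P.mean(0))
for a,b in((2,1),(3,0)): d=P[b]-P[a];print('yaw',np.degrees(np.arctan2(-d[0],d[1])))
T=np.array([ray(j,*z(*p),.067)[:2] for p in((251,72),(222,192),(182,333),(158,437))]);print('tube',T); d=T[0]-T[3];print(np.degrees(np.arctan2(-d[0],d[1])),np.linalg.norm(d),(T[0]+T[3])/2)
print('plunger', ray(j,*z(206,262),.055))
q=lambda a,b:(235+(a-405)/2.26,b/2.26)
for n,p,h in(('B TL',(481,254),.102),('B TR',(523,254),.102),('B BL',(481,488),.102),('B BR',(518,488),.102),('A BL',(481,178),.102),('rack BL',(434,463),.008),('rack BR',(569,463),.008)):print(n,ray(k,*q(*p),h))
for n,p,h in(('tB TL',(250,129),.102),('tB TR',(357,129),.102),('front L',(250,144),.102),('front R',(357,145),.102),('base L',(136,218),.0),('base R',(354,218),.0)):print(n,ray(t,*p,h))
for s in(j,k):print(-np.array(s['R']).T@s['t'],np.array(s['R']))
E
```

```text
[[ 0.4946 -0.1649]
 [ 0.5606 -0.1797]
 [ 0.5379 -0.2747]
 [ 0.4728 -0.2604]] [0.0676 0.0977 0.0667 0.0979] [ 0.5165 -0.2199]
yaw -13.425603156245051
yaw -12.90638382261446
tube [[ 0.5254 -0.1793]
 [ 0.5198 -0.2043]
 [ 0.5115 -0.2356]
 [ 0.5063 -0.26  ]]
-13.334071760216746 0.0829327277739452 [ 0.5158 -0.2196]
plunger [ 0.518 -0.219  0.055]
B TL [0.5359 0.2223 0.102 ]
B TR [0.5497 0.2223 0.102 ]
B BL [0.5352 0.1427 0.102 ]
B BR [0.5483 0.1427 0.102 ]
A BL [0.5361 0.2457 0.102 ]
rack BL [0.5094 0.1283 0.008 ]
rack BR [0.5738 0.1283 0.008 ]
tB TL [0.5465 0.222  0.102 ]
tB TR [0.5465 0.1435 0.102 ]
front L [0.5338 0.2216 0.102 ]
front R [0.533  0.1445 0.102 ]
base L [0.512  0.3411 0.    ]
base R [0.5121 0.1273 0.    ]
[ 0.4901 -0.232   0.3117] [[ 1.      0.0014 -0.0022]
 [ 0.0019 -0.9693  0.246 ]
 [-0.0017 -0.246  -0.9693]]
[0.5449 0.2165 0.3609] [[ 1.     -0.0007 -0.0033]
 [ 0.0001 -0.9692  0.2465]
 [-0.0034 -0.2465 -0.9691]]
```

The measurements agree with the given sizes: the panel is 80 × 14, the block top about 67 × 98 and the tubes 83 over their ends. The flap is at (0.542, 0.1825) with yaw 0, and the jamb at (0.516, -0.2197) with yaw -13.2°. Now I'll grasp and lift.

```bash
python3 - <<'E'
from h import *
o=[180,0,90]
r.reach([.542,.1825,.32],o); r.servo_line([.542,.1825,.248],speed=.1); 
r.grab(45); s=r.sense(); print(s['opening'],s['gripper_force'],s['tcp_pos'],s['contact_force'],s['torque'])
r.servo_line([.542,.1825,.37],speed=.1); r.wait(.2); s=r.sense(); print(s['opening'],s['contact_force'],s['torque'],s['clock'])
r.reach([.516,-.2197,.38],[180,0,76.8]); r.servo_line([.516,-.2197,.322],speed=.1);r.wait(.2)
s=r.sense();print(s['tcp_pos'],s['orientation'],s['contact_force'],s['torque'],s['clock'])
a=[snap(n,n+'2')['frame'][:,:,::-1] for n in('scene','wrist')]
b=snap('side','side2')['frame'][:,:,::-1]
c=cv2.resize(a[0][190:300,270:400],(400,338),interpolation=3);d=cv2.resize(b[180:290,270:400],(400,338),interpolation=3)
w=np.zeros((260,800,3),np.uint8);w[:,:560]=a[1][40:300]
cv2.imwrite('pics/c4.png',np.vstack([np.hstack([c,d]),w]))
E
```

```text
0.013596449134597748 44.99947249889374 [0.54199762 0.18249132 0.2479882 ] [ 0.08548364 -0.11693628 -0.42711156] [ 0.04316905 -0.00503435  0.05848195]
0.013662968287403312 [-0.72818138 -0.23630965 -0.95087405] [0.03109923 0.00010191 0.05008504] 10.1583
[ 0.51612163 -0.21978139  0.32303656] [1.79903795e+02 2.24313624e-02 7.67990195e+01] [-0.23767588  0.80476555 -0.97438221] [-0.0482774   0.04720513  0.01840482] 12.5833
```

View pics/c4.png

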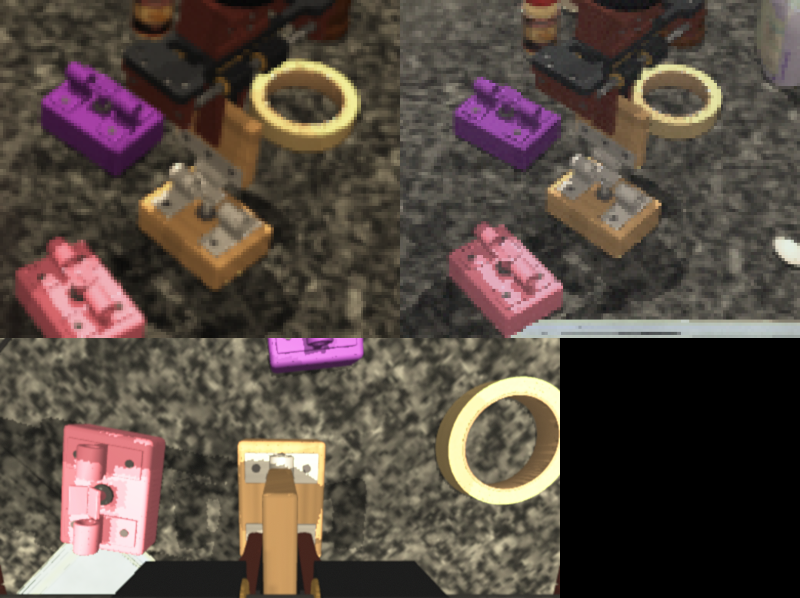

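The wrist view shows the panel (centre column 281) in line with the block (238–324, centre 281) and its far tube. The scene and side views show the middle knuckle right above the gap, with the other flap left in the rack. I'll press down stepwise, watching the force.

```bash
python3 - <<'E'
from h import *
np.set_printoptions(precision=2,suppress=True)
r.servo_line([.516,-.2197,.304],speed=.06)
for z in(.304,.300,.297,.294,.291,.289,.288,.287):
    r.servo_line([.516,-.2197,z],speed=.03); r.wait(.15); s=r.sense()
    f=np.array(s['contact_force']);print(z,round(s['tcp_pos'][2],4),f,np.array(s['torque']),s['opening'].__round__(4))
    if f[2]>22 or np.hypot(f[0],f[1])>12: break
print(s['tcp_pos'],s['orientation'],s['clock'])
E
```

```text
0.304 0.3042 [-0.12 -0.35 -1.23] [0.03 0.05 0.06] 0.014
0.3 0.3005 [0.96 0.22 2.06] [-0.14 -0.25 -0.04] 0.0139
0.297 0.2975 [ 2.79 -1.36  3.37] [-0.29 -0.7  -0.04] 0.0138
0.294 0.2944 [ 4.81 -1.24  4.82] [-0.37 -0.96 -0.03] 0.0141
0.291 0.2916 [ 4.32 -1.77  6.32] [-0.38 -0.96 -0.03] 0.0138
0.289 0.2898 [ 4.71 -1.03  6.45] [-0.29 -0.89  0.04] 0.0137
0.288 0.2889 [ 3.95 -1.74  6.27] [-0.31 -0.87  0.01] 0.0135
0.287 0.2881 [ 3.53 -1.49  6.61] [-0.24 -0.76 -0.03] 0.0139
[ 0.52 -0.22  0.29] [179.9    0.02  76.8 ] 16.4167
```

The plunger is compressing, and the V pushes the flap toward the block's +x with about 4 N, so I'm roughly 1 mm short in x. I'll shift to null that and then press to the stop.

```bash
python3 - <<'E'
from h import *
np.set_printoptions(precision=2,suppress=True)
a=np.radians(-13.2);ux=np.array([np.cos(a),np.sin(a)]);uy=np.array([-ux[1],ux[0]])
p=np.array([.516,-.2197]); 
def go(z):
    r.servo_line([*p,z],speed=.03); r.wait(.2); s=r.sense(); f=np.array(s['contact_force'])
    print(p*1e3,z,np.array(s['tcp_pos'])*1e3,'fx %.1f fy %.1f fz %.1f'%(f[:2]@ux,f[:2]@uy,f[2]),np.array(s['torque'])); return f
f=go(.287)
for i in range(5):
    if f[:2]@ux<.8: break
    p=p+.0005*ux; f=go(.287)
z=.287
while f[2]<16 and z>.2835:
    z-=.0007; f=go(z)
s=r.sense();print(s['opening'],s['clock'])
E
```

```text
[ 516.  -219.7] 0.287 [ 516.15 -219.76  288.13] fx 3.3 fy -0.2 fz 8.6 [-0.28 -0.77  0.  ]
[ 516.49 -219.81] 0.287 [ 516.45 -219.84  288.11] fx 2.2 fy 0.5 fz 7.5 [-0.21 -0.45 -0.02]
[ 516.97 -219.93] 0.287 [ 516.83 -219.92  287.97] fx 2.8 fy 0.2 fz 8.4 [-0.15 -0.35  0.01]
[ 517.46 -220.04] 0.287 [ 517.21 -220.02  287.82] fx 1.9 fy -1.2 fz 8.1 [-0.17 -0.19 -0.06]
[ 517.95 -220.16] 0.287 [ 517.52 -220.08  287.82] fx -0.5 fy -0.0 fz 10.0 [-0.02  0.1  -0.01]
[ 517.95 -220.16] 0.2863 [ 517.49 -220.07  287.72] fx -1.3 fy -0.3 fz 11.0 [0.09 0.3  0.01]
[ 517.95 -220.16] 0.2856 [ 517.44 -220.05  287.73] fx -2.3 fy -0.2 fz 14.5 [ 0.19  0.51 -0.06]
[ 517.95 -220.16] 0.28490000000000004 [ 517.43 -220.04  287.69] fx -2.9 fy 0.3 fz 17.5 [ 0.3   0.69 -0.02]
0.013828836879556028 20.0167
```

It's at the stop: z stays at 287.7 mm while the force rises to 17.5 N, against 9 N from the spring. I'll trim the small side force and check visually.

```bash
python3 - <<'E'
from h import *
np.set_printoptions(precision=2,suppress=True)
r.servo_line([.51745,-.22005,.2849],speed=.03); r.wait(.4); s=r.sense()
print(np.array(s['tcp_pos'])*1e3,s['orientation'],np.array(s['contact_force']),np.array(s['torque']),s['opening'],s['clock'])
a,b,w=[snap(n,n+'3')['frame'][:,:,::-1] for n in('scene','side','wrist')]
c=cv2.resize(a[210:290,300:380],(400,400),interpolation=3);d=cv2.resize(b[200:280,300:380],(400,400),interpolation=3)
e=np.hstack([cv2.resize(a[150:222,175:260],(400,190)),cv2.resize(w[100:300,140:420],(400,190))])
cv2.imwrite('pics/c5.png',np.vstack([np.hstack([c,d]),e]))
E
```

```text
[ 517.13 -219.97  287.67] [179.94   0.03  76.8 ] [-1.35  1.05 15.39] [ 0.21  0.43 -0.06] 0.01368317916968321 20.6667
```

View pics/c5.png

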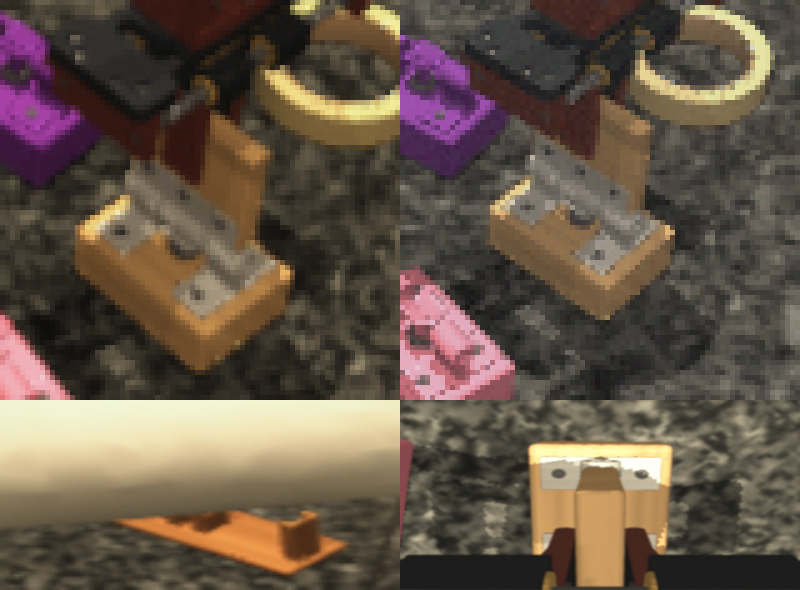

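The three knuckles form one straight tube line along the block, at about (190,225) in the crop. The panel is upright and centred in the wrist view, and the force is steady at 15 N.

```bash
python3 -c "
from station import r
print(r.hand_in())"
```

```text
the job is handed in; nothing more can be done
None
```

The job is handed in: the arm is still gripping the single-knuckle flap upright between the jamb block's knuckles, with the plunger pressed to its stop (about 15 N) and the holes in line by force and camera checks; nothing else was handled.

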